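# Find the loaded battery pack and power the label printer

## Robot

A 7-joint arm with a two-finger parallel gripper is mounted at the origin on the work surface. World frame = base frame: x ahead of the robot, y to its left, z up, the work surface at z = 0. Lengths are in mm, angles in rad, forces in N, time in s.
With the tool pointing down it reaches from about 425 to 1025 mm from the base axis. Payload 3.6 kg.
Tool frame: the origin (TCP) lies midway between the tips of the shut fingers; the grasp point (between the pads) lies 19 mm behind it; z points along the fingers, y is the line along which they close (so a half turn about z gives the same grasp; the last joint's range is limited). The gripper opens to 85 mm and grips with 20 to 120 N. Pads are 22 mm wide; open, the fingers measure 114 mm over their backs; the gripper's body (76 mm by 85 mm) begins 54 mm behind the grasp point. The pads swing forward as they close: fully open they stand 13 mm farther back than shut.
Start: joints at [-1.278, 0.591, 0.048, 1.609, -0.033, 0.943, -0.034], TCP at [272.814, 671.716, 231.302] pointing down, gripper open.
Joint ranges: [-2.69, 2.69], [-0.47, 2.24], [-1.27, 1.36], [0.19, 2.51], [-1.53, 4.68], [0.08, 2.07], [-3.09, 3.09]. Speed limits (rad/s): [2.57, 2.57, 3.14, 3.14, 3.14, 3.14, 3.14].

## Interface

Orientations are given as a unit quaternion [w, x, y, z].
In Python, from cell import arm gives the robot as it stands.
- The arm moves only by the shell command python3 steer.py 'ROWS'. ROWS is a JSON object with one list for each field, all of the same length, 1 to 5, a row being the entries at one place: ax, ay, az (a rotation vector in rad), x, y, z (the shift in mm), jaw (the finger opening in mm); each row shifts and turns the commanded pose from where the row before left it, along the tool's axes as they then stand; what a row does not reach is not made up. A row lasts 1/12 s, in which the tool goes at most 41.7 mm and 0.125 rad, less where a joint would pass 70% of its speed; a pose out of reach is approached as far as the arm can. The fingers move at their own pace and stop on an object; the grip force is fixed at half the most. Time passes only in rows, so rows that do not move let the fingers close. It prints the time, the measured TCP pose, the force, the opening and the grip force at its end. Input that does not fit is refused with a message, and nothing moves.
- arm.get_state(): the state, without advancing time (a new reading comes with each control period).
- arm.capture(name): name is "side" or "top"; returns the picture (400x640x3 uint8, blue, green, red); there is no depth.
- arm.camera_params(name): a dict with "vertical_fov" (degrees; the focal length in pixels is half the picture's height over the tangent of half this angle, whatever the lens; pixels are square), "cx", "cy" (the principal point, pixels), "rvec" (rotation vector, rad) and "tvec" (3), from world to camera coordinates, as OpenCV has them. Camera axes: x right, y down, z forward; pixel columns grow to the right and rows downward; lengths in mm; the calibration is good to about 2 mm. A picture is of the moment at which its call begins. camera_params takes no time and is no camera call.
- arm.finish_job(): hands the job in; it is judged then, once.
The state is a dict: "t": time; "joint_positions": joint angles; "dq": joint speeds; "tau": joint torques, N m; "tool_pos": TCP position; "eef_rot": TCP orientation; "force": force on the tool from outside, world axes, zero at the start; "wrist_torque": the same for the moment, N m; "finger_gap": finger opening in mm; "grasp_force": force on a finger pad.
Only numpy, scipy, OpenCV 4.12 (cv2) and the standard library are available. Lean on these libraries where they do the work, as an engineer would, in place of code of your own. Each camera call takes 0.05 s, during which the arm holds its last target. There are 200 camera calls.

## Task

Only one of the two look-alike battery packs has cells in it: first lift each in turn well clear of the desk to feel which is heavier, and put the lighter one back where it stood, switched off. Fit the heavier one, still switched off, flat in the label printer's battery bay with its brass contacts towards the printer and let go of it; then slide its recessed switch fully on, towards the contacts. Set it down rather than dropping it, and leave the stapler, pen cup and tape roll as they are.

Things in the scene. Friction and masses are not known exactly. Their poses are not given: they have to be found in the camera images.
- pack_a: one of two look-alike closed battery packs: box 108 (x) by 64 (y) by 62 mm high, dark grey with a lighter lid. Origin under the middle of its underside, z up, +x to the end with two brass contact strips. Either may hold the cells: it is then 0.14 kg or more heavier than the empty one; both weigh under 0.6 kg. Grip it across the 64 mm width, in its upper half: the bay's rim hides the lowest 14 mm
- pack_b: one of two look-alike closed battery packs: box 108 (x) by 64 (y) by 62 mm high, dark grey with a lighter lid. Origin under the middle of its underside, z up, +x to the end with two brass contact strips. Either may hold the cells: it is then 0.14 kg or more heavier than the empty one; both weigh under 0.6 kg. Grip it across the 64 mm width, in its upper half: the bay's rim hides the lowest 14 mm
- pack_a_contacts (a point): middle of the contact end of pack_a: 54 mm along +x from the origin, 47 mm above the underside; same axes as the pack
- pack_b_contacts (a point): the same point of pack_b
- switch_a (a joint): slide switch of pack_a, in m: 0 = off, 0.008 = fully on; it moves along the pack's +x, towards the contact end, needs about 1.2 N and stays where it is left. A starting switch is off
- switch_b (a joint): slide switch of pack_b, in m: 0 = off, 0.008 = fully on; it moves along the pack's +x, towards the contact end, needs about 1.2 N and stays where it is left. A starting switch is off
- switch_a_nub (a point): top middle of the pale ribbed switch button of pack_a, 7 (x) by 24 (y) mm, flush with the lid in a dark well 5 mm deep, 28 mm wide (y), from x = -33 to +17 mm of the pack; the well's floor is 57 mm above the underside. Off, the button is at x = +4 mm, leaving 33 mm of free well on its -x side for a fingertip, which pushes its -x face
- switch_b_nub (a point): top middle of the pale ribbed switch button of pack_b, 7 (x) by 24 (y) mm, flush with the lid in a dark well 5 mm deep, 28 mm wide (y), from x = -33 to +17 mm of the pack; the well's floor is 57 mm above the underside. Off, the button is at x = +4 mm, leaving 33 mm of free well on its -x side for a fingertip, which pushes its -x face
- printer: desktop label printer, fixed; origin on the desk under the middle of its battery bay, z up, +x towards the housing, a block 150 (x from +61 to +211) by 160 by 116 mm high that closes the bay's +x end and has two brass contact leaves there. A pack lies in the bay with its +x along the printer's +x
- bay (a point): middle of the bay's floor, 6 mm above the desk; axes as the printer. The bay is an open black shoe, inside 122 mm long (x) by 76 mm wide (y), rim 20 mm above the desk, walls 5 mm
- letter_tray: black three-tier letter tray, fixed, 310 (x) by 240 (y) by 155 mm high; origin under its middle. It and the printer stand at the left and right of the desk, either way round. An obstacle
- desk_pad: thin desk pad lying on the desk, fixed, 375 (x) by 390 (y) by 3 mm; origin under its middle. Packs and bystanders start standing on it, 3 mm above the desk
- pen_cup: white pen cup, 76 mm across, 95 mm high, its pens reach 165 mm; origin under its middle. Bystander
- stapler: stapler 135 (x) by 36 (y) by 57 mm high; origin under its middle. Bystander
- tape_roll: roll of clear tape lying flat, 52 mm across, 19 mm high; origin under its middle. Bystander

How it is judged:
By the outcome, as a careful person would: the job done as asked, in the order asked, and still so for the second after the job is handed in, with the robot touching nothing.
It also fails if it takes over 72 s, if anything falls off the work surface, if the arm or the gripper's body presses on something with over 40 N, if the wrist force passes 120 N, or if a joint passes its speed limit or range.

## Working session

There is one attempt and no reset: what is moved stays moved. The work goes in short steps, Python scripts to look and compute and a shell command to move; the robot and the scene stay as the last step left them, time stands still between calls to the robot, and variables do not carry over. Pictures are saved under pics/ and viewed, at most 10 in all, crops included, and the job is handed in when it is done.

```bash
ls; mkdir -p pics
python3 - <<'E'
from cell import arm
import cv2
print(arm.get_state())
for n in("side","top"):
    print(n,arm.camera_params(n)); cv2.imwrite(f"pics/{n}0.png",arm.capture(n))
E
```

```text
cell.py
pics
steer.py
{'t': 0.0, 'joint_positions': array([-1.27847437,  0.59213631,  0.04832341,  1.60984333, -0.03329308,
        0.94266293, -0.03366615]), 'dq': array([-0.00059168, -0.00096803, -0.00067949, -0.00226554, -0.00123413,
        0.00086932, -0.00033165]), 'tau': array([-1.24314047e-04, -5.48681438e+01,  1.54678714e+00, -1.98130560e+01,
        9.36744997e-03,  8.73535231e-03, -1.39404733e-05]), 'tool_pos': array([272.5310092 , 670.93496633, 230.12127888]), 'eef_rot': array([-1.42708959e-04,  1.91668307e-01,  9.81459118e-01, -1.11332743e-03]), 'force': array([0.16533637, 0.703941  , 0.09403014]), 'wrist_torque': array([ 0.01997429,  0.10755574, -0.00437999]), 'grasp_force': 0.0, 'finger_gap': 85.25156464345231}
side {'vertical_fov': 57.145013963125784, 'cx': 324.5277368245337, 'cy': 203.21725664411386, 'rvec': array([ 2.48042334, -0.09010727,  0.04968644]), 'tvec': array([-619.11979743,   59.72577283, 1047.76701003])}
top {'vertical_fov': 42.26286417494596, 'cx': 308.6643234275676, 'cy': 199.99499605921096, 'rvec': array([ 2.16314761, -2.18202199,  0.05698135]), 'tvec': array([  20.51464575,  623.21970302, 1226.72494793])}
```

View pics/side0.png

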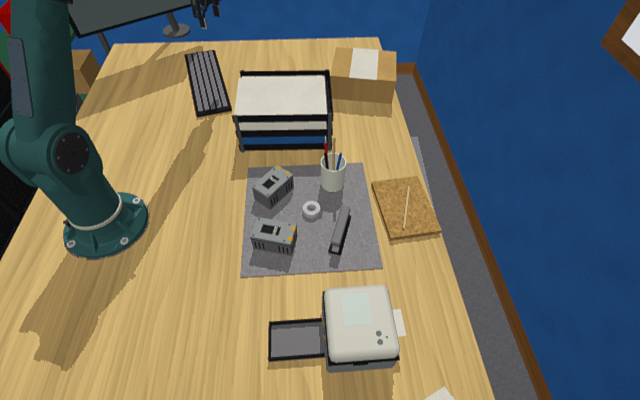

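View pics/top0.png

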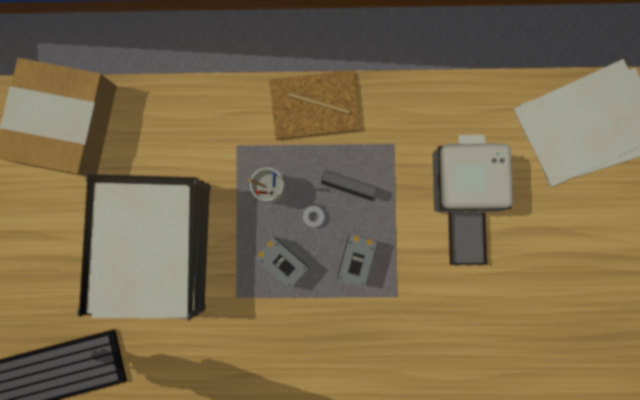

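The side view shows packs at about (273,186) and (274,236) and the bay at (296,340). In the top view the packs are at (283,262) and (357,259), and the bay at (468,237). The brass ends point up-left on the left pack and up on the right one. Next I'll zoom in for the corners.

```bash
cat > h.py <<'E'
import numpy as np, cv2
from cell import arm
def cam(n):
    p=arm.camera_params(n); f=200/np.tan(np.radians(p["vertical_fov"])/2)
    K=np.array([[f,0,p["cx"]],[0,f,p["cy"]],[0,0,1]]); return K,cv2.Rodrigues(p["rvec"])[0],np.array(p["tvec"]).ravel()
def ray(n,uv):
    K,R,t=cam(n); d=R.T@np.linalg.inv(K)@np.array([*uv,1.]); return -R.T@t,d
def onz(n,uv,z):
    c,d=ray(n,uv); return c+d*(z-c[2])/d[2]
def proj(n,X):
    K,R,t=cam(n); q=K@(R@np.array(X,float)+t); return q[:2]/q[2]
def tri(us,ut):
    (c1,d1),(c2,d2)=ray("side",us),ray("top",ut); A=np.c_[d1,-d2]
    s=np.linalg.lstsq(A,c2-c1,rcond=None)[0]; p,q=c1+s[0]*d1,c2+s[1]*d2
    return (p+q)/2,np.linalg.norm(p-q)
E
python3 - <<'E'
import cv2,numpy as np
s=cv2.imread("pics/side0.png");t=cv2.imread("pics/top0.png")
def z(im,x,y,w,h,k):
    c=cv2.resize(im[y:y+h,x:x+w],None,fx=k,fy=k,interpolation=cv2.INTER_CUBIC)
    for i in range(0,w,10):cv2.putText(c,str(x+i),(i*k,8),0,.3,(0,255,255),1);cv2.line(c,(i*k,10),(i*k,14),(0,255,255))
    for i in range(0,h,10):cv2.putText(c,str(y+i),(0,i*k+4),0,.3,(0,255,255),1)
    return c
a=z(s,240,160,70,100,6);b=z(t,250,230,60,60,6);c=z(t,330,230,60,60,6)
o=np.zeros((600,800,3),np.uint8);o[:600,:420]=a;
o[:300,430:790]=cv2.resize(b,(360,360))[:300];o[300:600,430:790]=c[:300]
cv2.imwrite("pics/z0.png",o)
from h import *
for n in("side","top"):
    for X in ([272,671,231],[600,0,0],[600,0,62]):print(n,X,proj(n,X))
E
```

```text
side [272, 671, 231] [211.68322336  25.35456769]
side [600, 0, 0] [317.41562048 212.75570731]
side [600, 0, 62] [317.37780933 199.7011806 ]
top [272, 671, 231] [-21.26726008 371.14967873]
top [600, 0, 0] [315.09769762 210.13420441]
top [600, 0, 62] [314.82829893 208.67630969]
```

View pics/z0.png

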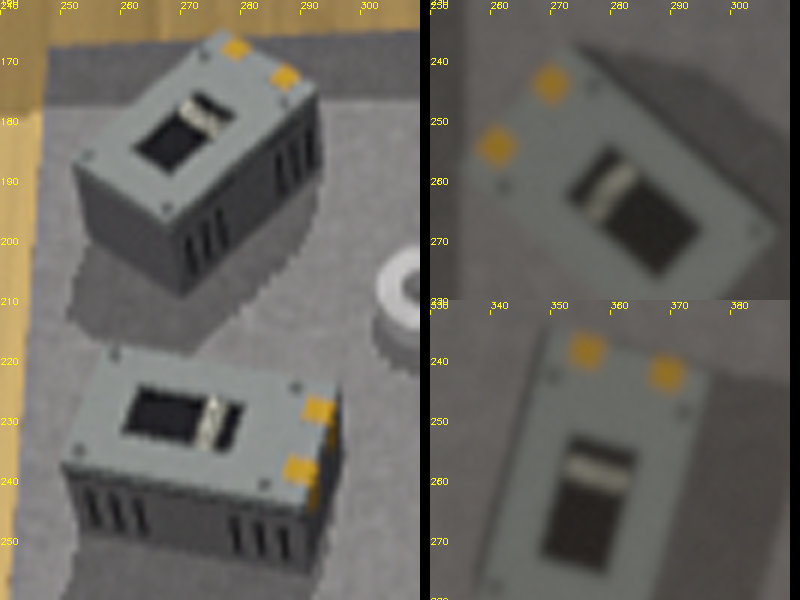

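The zoom shows both packs upright and aligned with their lids visible. Brass pads are clear in both views. In the side view they are at (278,168)/(286,172) and (293,228)/(290,238); in the top view at (269,244)/(260,254) and (355,238)/(368,242).

```bash
cat > m.py <<'E'
from h import *
import sys
def blobs(mask,lo,hi=1e9):
    n,l,st,c=cv2.connectedComponentsWithStats(mask.astype(np.uint8)); 
    return [(c[i],l==i) for i in range(1,n) if lo<=st[i,4]<=hi]
def brass(n,im,box):
    x,y,w,h=box; g=cv2.cvtColor(im[y:y+h,x:x+w],cv2.COLOR_BGR2HSV)
    m=(abs(g[...,0].astype(int)-20)<7)&(g[...,1]>120)
    return [b[0]+[x,y] for b in blobs(m,6)]
def rect(im,box,thr,dark=True):
    x,y,w,h=box; g=cv2.cvtColor(im[y:y+h,x:x+w],cv2.COLOR_BGR2GRAY).astype(int)
    m=(g<thr)
    return [(b[0]+[x,y],b[1].sum(),cv2.minAreaRect(np.argwhere(b[1])[:,::-1].astype(np.float32)+[x,y])) for b in blobs(m,15)]
E
python3 - <<'E'
from m import *
s=cv2.imread("pics/side0.png");t=cv2.imread("pics/top0.png")
B={"far":((262,160,32,22),(255,236,30,30)),"near":((283,220,16,26),(346,230,30,18))}
for k,(bs,bt) in B.items():
    print(k,[b.round(1) for b in brass("side",s,bs)],[b.round(1) for b in brass("top",t,bt)])
print(rect(s,(260,174,22,18),50)); print(rect(s,(258,222,24,16),50))
print(rect(t,(270,250,30,30),55)); print(rect(t,(344,248,25,30),55))
# bay gray image dumps
def z(im,x,y,w,h,k):
    c=cv2.resize(im[y:y+h,x:x+w],None,fx=k,fy=k,interpolation=cv2.INTER_CUBIC)
    for i in range(0,w,10):cv2.putText(c,str(x+i),(i*k,8),0,.3,(0,255,255),1)
    for i in range(0,h,10):cv2.putText(c,str(y+i),(0,i*k+4),0,.3,(0,255,255),1)
    return c
o=np.zeros((560,800,3),np.uint8);a=z(s,260,310,75,60,6);b=z(t,440,200,55,70,6);o[:360,:450]=a;o[:420,460:790]=b
cv2.imwrite("pics/z1.png",o)
E
```

```text
far [array([277. , 162.5]), array([287.1, 172.4])] [array([269.9, 243.6]), array([260.7, 254.1])]
near [array([293.5, 229. ]), array([290.3, 238.9])] [array([355.9, 238. ]), array([369.1, 241.8])]Traceback (most recent call last):
  File "<stdin>", line 6, in <module>
  File "m.py", line 13, in rect
    return [(b[0]+[x,y],b[1].sum(),cv2.minAreaRect(np.argwhere(b[1])[:,::-1].astype(np.float32)+[x,y])) for b in blobs(m,15)]
                                   ~~~~~~~~~~~~~~~^^^^^^^^^^^^^^^^^^^^^^^^^^^^^^^^^^^^^^^^^^^^^^^^^^^^
cv2.error: OpenCV(4.12.0) /io/opencv/modules/imgproc/src/convhull.cpp:143: error: (-215:Assertion failed) total >= 0 && (depth == CV_32F || depth == CV_32S) in function 'convexHull'
```

```bash
sed -i 's/+\[x,y\])) for/+np.float32([x,y]))) for/' m.py
python3 - <<'E'
from m import *
s=cv2.imread("pics/side0.png");t=cv2.imread("pics/top0.png")
B={"far":((272,165,20,13),(255,236,30,30)),"near":((283,220,16,26),(346,230,30,18))}
for k,(bs,bt) in B.items():
    a=[b for b in brass("side",s,bs)];b=[b for b in brass("top",t,bt)]
    print(k,np.round(a,1).tolist(),np.round(b,1).tolist())
    for p,q in zip(a,b if k=="far" else b):
        X,e=tri(p,q);print(X.round(1),round(e,1))
for im,n,bx,th in((s,"side",(260,174,22,18),50),(s,"side",(258,222,24,16),50),(t,"top",(270,250,30,30),55),(t,"top",(344,248,25,30),55)):
    for r in rect(im,bx,th): print(n,r[0].round(1),r[1],np.round(cv2.boxPoints(r[2]),1).tolist(),onz(n,r[0],60).round(1))
def z(im,x,y,w,h,k):
    c=cv2.resize(im[y:y+h,x:x+w],None,fx=k,fy=k,interpolation=cv2.INTER_CUBIC)
    for i in range(0,w,10):cv2.putText(c,str(x+i),(i*k,8),0,.3,(0,255,255),1)
    for i in range(0,h,10):cv2.putText(c,str(y+i),(0,i*k+4),0,.3,(0,255,255),1)
    return c
o=np.zeros((560,800,3),np.uint8);a=z(s,260,310,75,60,6);b=z(t,440,200,55,70,6);o[:360,:450]=a;o[:420,460:790]=b
cv2.imwrite("pics/z1.png",o)
E
```

```text
far [[278.8, 167.3], [287.1, 172.4]] [[269.9, 243.6], [260.7, 254.1]]
[507.3 101.1  95.8] 25.1
[505.  129.6  40.5] 20.9
near [[293.5, 229.0], [290.3, 238.9]] [[355.9, 238.0], [369.1, 241.8]]
[530.8 -94.8  62.3] 0.4
[ 521.6 -125.3   63. ] 0.4
side [268.2 183.3] 50 [[262.8999938964844, 183.89999389648438], [270.0, 178.1999969482422], [273.6000061035156, 182.6999969482422], [266.5, 188.39999389648438]] [461.1  72.1  60. ]
side [267.  228.7] 71 [[261.0, 231.0], [262.29998779296875, 224.5], [273.1000061035156, 226.60000610351562], [271.79998779296875, 233.1999969482422]] [460.3 -87.4  60. ]
top [276.4 259.6] 17 [[273.1000061035156, 262.29998779296875], [278.3999938964844, 254.89999389648438], [280.0, 256.0], [274.70001220703125, 263.5]] [482.2  90.6  60. ]
top [286.3 267.3] 129 [[278.5, 266.5], [285.5, 259.5], [294.0, 268.0], [287.0, 275.0]] [464.3  67.6  60. ]
top [354.9 267.2] 125 [[348.3999938964844, 271.70001220703125], [351.70001220703125, 259.8999938964844], [361.3999938964844, 262.70001220703125], [358.0, 274.3999938964844]] [463.3 -91.8  60. ]
```

View pics/z1.png

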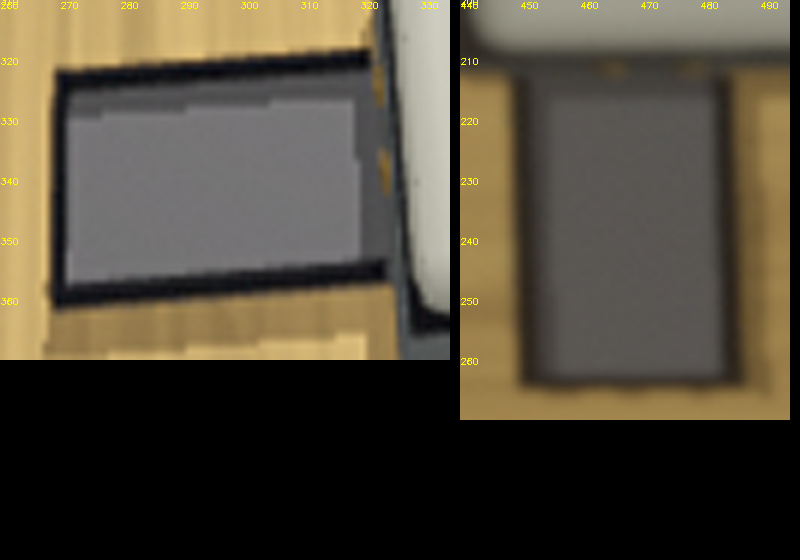

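Run:
```python
from m import *
s=cv2.imread("pics/side0.png");t=cv2.imread("pics/top0.png")
for n in("side","top"): K,R,T=cam(n);print(n,(-R.T@T).round())
a=brass("side",s,(272,165,20,13));b=brass("top",t,(255,236,30,30))
for p,q in zip(a,b[::-1]): print(tri(p,q))
for z in(62,65):
  print("top far",[onz("top",q,z).round(1) for q in b],"side",[onz("side",q,z).round(1) for q in a])
  print("near top",[onz("top",q,z).round(1) for q in ([355.9,238],[369.1,241.8])],"side",[onz("side",q,z).round(1) for q in ([293.5,229],[290.3,238.9])])
G={n:cv2.cvtColor(i,cv2.COLOR_BGR2GRAY).astype(float) for n,i in(("side",s),("top",t))}
def edges(n,fixed,lo,hi,axis,step):
    P=[]
    for f in fixed:
        r=list(range(lo,hi,step)); v=np.array([G[n][f,k] if axis=='u' else G[n][k,f] for k in r])
        th=(v[0]+v[-1])/2 if False else 75
        for i in range(len(v)-1):
            if v[i]>=th>v[i+1]:
                k=r[i]+step*(v[i]-th)/(v[i]-v[i+1]); P.append((k,f) if axis=='u' else (f,k));break
    return np.array(P)
for nm,n,e in (("y+ side","side",edges("side",range(273,316,3),312,328,'v',1)),
  ("y- side","side",edges("side",range(273,316,3),368,350,'v',-1)),
  ("x- side","side",edges("side",range(326,352,3),262,272,'u',1)),
  ("y- top","top",edges("top",range(222,258,3),491,479,'u',-1)),("y+ top","top",edges("top",range(222,258,3),443,455,'u',1)),
  ("x- top","top",edges("top",range(456,482,3),271,258,'v',-1))):
    for z in(20,0):
        X=np.array([onz(n,p,z)[:2] for p in e]); c=X.mean(0); vx,vy,_,_=cv2.fitLine(X.astype(np.float32),cv2.DIST_HUBER,0,.01,.01).ravel()
        print(nm,z,c.round(1),len(e),"dir deg",round(np.degrees(np.arctan2(vy,vx)),2))
```

```text
side [ 560. -640.  873.]
top [ 530.  -12. 1270.]
(array([493.9860153 , 126.04563708,  68.46566037]), np.float64(2.845936027703912))
(array([518.25884565, 104.84121673,  67.44794909]), np.float64(2.6717662454091213))
top far [array([519.5, 105.4,  62. ]), array([495.2, 126.9,  62. ])] side [array([492. , 132.1,  62. ]), array([516.6, 109.8,  62. ])]
near top [array([530.9, -94.8,  62. ]), array([ 521.8, -125.3,   62. ])] side [array([530.5, -94.5,  62. ]), array([ 521.4, -124.8,   62. ])]
top far [array([519.6, 105.2,  65. ]), array([495.3, 126.5,  65. ])] side [array([492.3, 129.3,  65. ]), array([516.8, 107. ,  65. ])]
near top [array([530.9, -94.6,  65. ]), array([ 521.9, -125. ,   65. ])] side [array([530.6, -96.5,  65. ]), array([ 521.6, -126.7,   65. ])]
y+ side 20 [ 523.7 -323.2] 15 dir deg -0.01
y+ side 0 [ 522.8 -315.7] 15 dir deg -0.01
y- side 20 [ 521.3 -411.5] 15 dir deg 0.34
y- side 0 [ 520.4 -406.1] 15 dir deg 0.34
x- side 20 [ 464.2 -361. ] 9 dir deg -89.98
x- side 0 [ 461.9 -354.4] 9 dir deg -89.98
y- top 20 [ 527.3 -409. ] 12 dir deg 0.46
y- top 0 [ 527.3 -415.4] 12 dir deg 0.46
y+ top 20 [ 528.  -319.7] 12 dir deg -0.44
y+ top 0 [ 528.  -324.7] 12 dir deg -0.44
x- top 20 [ 466.5 -363.6] 9 dir deg -89.94
x- top 0 [ 465.4 -369.2] 9 dir deg -89.94
```

```bash
cat > plan.py <<'E'
import sys,numpy as np
from scipy.spatial.transform import Rotation as R
from cell import arm
# plan.py x y z eyaw_deg : turn (tool rotvec) and shift in tool axes now / after the turn
s=arm.get_state(); a=[float(v) for v in sys.argv[1:]]
w=s["eef_rot"]; r=R.from_quat([w[1],w[2],w[3],w[0]]).as_matrix()
print("t",round(s["t"],2),"tcp",s["tool_pos"].round(1),"eyaw",round(np.degrees(np.arctan2(r[1,1],r[0,1])),2),"tilt",r[:2,2].round(3),"F",s["force"].round(2),"gap",round(s["finger_gap"],1),"q",s["joint_positions"].round(2))
if len(a)==4:
    t=np.radians(a[3]); ey=np.array([np.cos(t),np.sin(t),0]);z=np.array([0,0,-1.]); g=np.c_[np.cross(ey,z),ey,z]
    d=np.array(a[:3])-s["tool_pos"]
    print("turn",R.from_matrix(r.T@g).as_rotvec().round(3),"shift now",(r.T@d).round(1),"shift after turn",(g.T@d).round(1))
E
python3 plan.py 474 80 230 -41.6
```

```text
t 0.1 tcp [272.5 671.  230.3] eyaw 67.9 tilt [-0.001 -0.002] F [ 0.99  0.54 -0.58] gap 85.1 q [-1.28  0.59  0.05  1.61 -0.03  0.94 -0.03]
turn [-1.000e-03  2.000e-03  1.911e+00] shift now [-409.  -471.8    1.3] shift after turn [-3.082e+02  5.431e+02  3.000e-01]
```

```bash
python3 steer.py '{"ax":[0,0,0],"ay":[0,0,0],"az":[0,0,0],"x":[-24,-24,-24],"y":[-27.7,-27.7,-27.7],"z":[0,0,0],"jaw":[85,85,85]}'; python3 plan.py 474 80 230 -41.6
```

```text
t: 0.35
tool_pos: [307.9, 566.5, 230.4]
eef_rot: [-0.0, 0.191, 0.982, -0.001]
force: [0.3, -0.3, -0.4]
finger_gap: 85.2
grasp_force: 0.0
t 0.35 tcp [307.9 566.5 230.4] eyaw 68.0 tilt [-0.    -0.001] F [ 0.27 -0.26 -0.44] gap 85.2 q [-1.18  0.49  0.05  1.8  -0.03  0.85  0.07]
turn [-1.000e-03  1.000e-03  1.913e+00] shift now [-336.2 -388.8    0.9] shift after turn [-2.535e+02  4.472e+02  4.000e-01]
```

```bash
python3 steer.py '{"ax":[0,0,0,0,0],"ay":[0,0,0,0,0],"az":[0,0,0,0,0],"x":[-24,-24,-24,-24,-24],"y":[-27.7,-27.7,-27.7,-27.7,-27.7],"z":[0,0,0,0,0],"jaw":[85,85,85,85,85]}' >/dev/null; python3 steer.py '{"ax":[0,0,0,0,0],"ay":[0,0,0,0,0],"az":[0,0,0,0,0],"x":[-24,-24,-24,-24,-24],"y":[-27.7,-27.7,-27.7,-27.7,-27.7],"z":[0,0,0,0,0],"jaw":[85,85,85,85,85]}' >/dev/null; python3 steer.py '{"ax":[0,0,0,0,0],"ay":[0,0,0,0,0],"az":[0.12,0.12,0.12,0.12,0.12],"x":[-24,-20,-20,0,0],"y":[-27.7,-25,-25,0,0],"z":[0,0,0,0,0],"jaw":[85,85,85,85,85]}'; python3 plan.py 474 80 230 -41.6
```

```text
t: 1.6
tool_pos: [444.9, 119.5, 231.2]
eef_rot: [-0.0, 0.478, 0.878, -0.001]
force: [-0.6, 0.1, 0.7]
finger_gap: 85.1
grasp_force: 0.0
t 1.6 tcp [444.9 119.5 231.2] eyaw 32.85 tilt [-0.001 -0.001] F [-0.64  0.06  0.68] gap 85.1 q [-0.59  0.27  0.28  2.19 -0.12  0.69  0.34]
turn [-1.000e-03  1.000e-03  1.299e+00] shift now [-49.    3.    1.2] shift after turn [-10.2  48.    1.2]
```

```bash
python3 steer.py '{"ax":[0,0,0,0,0],"ay":[0,0,0,0,0],"az":[0.12,0.12,0.12,0.12,0.12],"x":[-24,-20,0,0,0],"y":[1,8,0,0,0],"z":[0,0,0,0,0],"jaw":[85,85,85,85,85]}' >/dev/null;python3 steer.py '{"ax":[0,0,0,0,0],"ay":[0,0,0,0,0],"az":[0.12,0.12,0.12,0.12,0.12],"x":[0,0,0,0,0],"y":[0,0,0,0,0],"z":[0,0,0,0,0],"jaw":[85,85,85,85,85]}'>/dev/null; python3 steer.py '{"ax":[0,0],"ay":[0,0],"az":[0.1,0],"x":[0,0],"y":[0,0],"z":[0,0],"jaw":[85,85]}'; python3 plan.py 474 80 140 -41.6
```

```text
t: 2.6
tool_pos: [475.0, 88.8, 231.0]
eef_rot: [0.0, 0.91, 0.414, -0.0]
force: [0.1, -0.1, 0.1]
finger_gap: 84.8
grasp_force: 0.0
t 2.6 tcp [475.   88.8 231. ] eyaw -41.05 tilt [-0.001 -0.001] F [ 0.14 -0.13  0.07] gap 84.8 q [-0.77  0.34  0.62  2.16 -0.3   0.73 -0.66]
turn [-0.     0.001  0.01 ] shift now [-7.2  5.1 91. ] shift after turn [-7.3  5.1 91. ]
```

```bash
python3 steer.py '{"ax":[0,0,0,0,0],"ay":[0,0,0,0,0],"az":[0.01,0,0,0,0],"x":[-7.2,0,0,0,0],"y":[5.1,0,0,0,0],"z":[30,35,35,30,0],"jaw":[85,85,85,85,85]}' >/dev/null
python3 - <<'E'
from h import *
cv2.imwrite("pics/s1.png",cv2.resize(arm.capture("side")[130:280,200:360],None,fx=4,fy=4,interpolation=cv2.INTER_CUBIC))
E
python3 plan.py 474 80 24 -41.6
```

```text
t 3.07 tcp [472.4  79.5  99.3] eyaw -41.45 tilt [-0.006 -0.001] F [-0.28  0.24  0.87] gap 84.9 q [-0.57  0.55  0.41  2.26 -0.53  0.43 -0.44]
turn [-0.004  0.005  0.003] shift now [ 1.8  1.2 75.3] shift after turn [ 1.5  0.9 75.3]
```

View pics/s1.png

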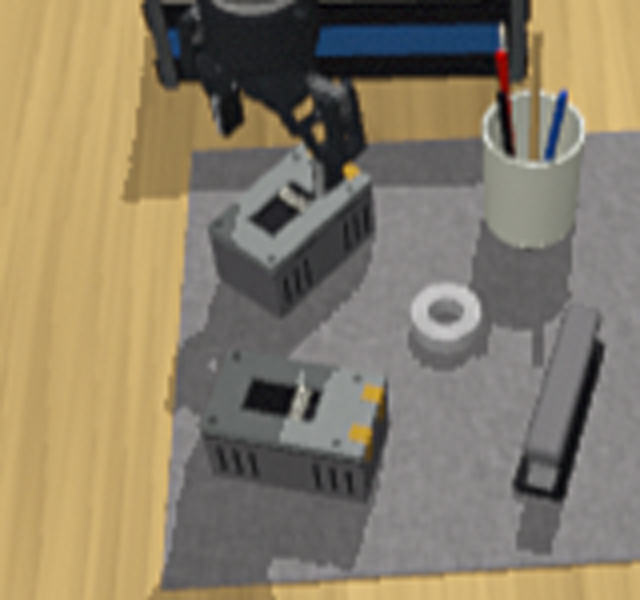

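The fingers straddle the far pack (about (290,215) in the crop), and the alignment looks right. Next I descend and grip.

```bash
python3 steer.py '{"ax":[0,0,0,0,0],"ay":[0,0,0,0,0],"az":[0,0,0,0,0],"x":[1.5,0,0,0,0],"y":[1,0,0,0,0],"z":[25,25,15,10,0],"jaw":[85,85,85,85,85]}'; python3 plan.py 474 80 24 -41.6
```

```text
t: 3.48
tool_pos: [476.7, 80.4, 26.3]
eef_rot: [-0.0, 0.912, 0.411, 0.0]
force: [0.9, -0.1, 0.3]
finger_gap: 84.9
grasp_force: 0.0
t 3.48 tcp [476.7  80.4  26.3] eyaw -41.5 tilt [0. 0.] F [ 0.88 -0.09  0.26] gap 84.9 q [-0.44  0.68  0.24  2.27 -0.64  0.25 -0.35]
turn [-0.    -0.     0.002] shift now [-2.1 -1.7  2.3] shift after turn [-2.1 -1.7  2.3]
```

```bash
python3 steer.py '{"ax":[0,0,0,0,0],"ay":[0,0,0,0,0],"az":[0,0,0,0,0],"x":[-2.1,0,0,0,0],"y":[-1.7,0,0,0,0],"z":[2.3,0,0,0,0],"jaw":[55,55,55,55,55]}'; python3 steer.py '{"ax":[0,0,0],"ay":[0,0,0],"az":[0,0,0],"x":[0,0,0],"y":[0,0,0],"z":[0,0,0],"jaw":[55,55,55]}'; python3 plan.py 474 80 24 -41.6
```

```text
t: 3.9
tool_pos: [473.9, 79.8, 25.3]
eef_rot: [0.0, 0.912, 0.41, 0.001]
force: [-1.6, -0.9, 7.0]
finger_gap: 63.3
grasp_force: 66.7
t: 4.15
tool_pos: [473.8, 79.8, 25.3]
eef_rot: [0.0, 0.912, 0.41, 0.001]
force: [-2.0, -0.6, 7.6]
finger_gap: 63.4
grasp_force: 66.7
t 4.15 tcp [473.8  79.8  25.3] eyaw -41.53 tilt [0.001 0.   ] F [-1.99 -0.63  7.6 ] gap 63.4 q [-0.43  0.68  0.23  2.28 -0.64  0.24 -0.35]
turn [ 0.001 -0.001  0.001] shift now [0.2 0.  1.3] shift after turn [0.2 0.  1.3]
```

```bash
python3 steer.py '{"ax":[0,0,0,0,0],"ay":[0,0,0,0,0],"az":[0,0,0,0,0],"x":[0,0,0,0,0],"y":[0,0,0,0,0],"z":[-15,-25,-30,-30,0],"jaw":[55,55,55,55,55]}'|grep force; for i in 1 2 3 4 5 6; do python3 steer.py '{"ax":[0],"ay":[0],"az":[0],"x":[0],"y":[0],"z":[0],"jaw":[55]}'|grep ^force; done; python3 plan.py 474 80 124 -41.6
```

```text
force: [0.3, -1.2, -2.2]
grasp_force: 68.0
force: [-0.7, -0.0, -2.6]
force: [0.1, 0.1, -1.5]
force: [0.7, 0.2, -2.5]
force: [-0.6, 0.1, -1.6]
force: [0.5, -0.5, -2.9]
force: [-0.3, -0.0, -2.3]
t 5.07 tcp [473.1  79.7 123.3] eyaw -41.55 tilt [-0.002 -0.001] F [-0.25 -0.01 -2.29] gap 62.9 q [-0.61  0.51  0.47  2.25 -0.5   0.48 -0.47]
turn [-0.001  0.001  0.001] shift now [ 0.8  0.5 -0.7] shift after turn [ 0.8  0.5 -0.7]
```

```bash
python3 steer.py '{"ax":[0,0,0,0,0],"ay":[0,0,0,0,0],"az":[0,0,0,0,0],"x":[0.6,0,0,0,0],"y":[0.2,0,0,0,0],"z":[30,30,20,10,3],"jaw":[55,55,55,55,55]}'; python3 steer.py '{"ax":[0,0,0],"ay":[0,0,0],"az":[0,0,0],"x":[0,0,0],"y":[0,0,0],"z":[2,1,0],"jaw":[55,55,55]}';python3 plan.py 474 80 25.3 -41.55
```

```text
t: 5.48
tool_pos: [473.0, 79.8, 28.9]
eef_rot: [-0.001, 0.912, 0.41, -0.002]
force: [1.1, 0.8, -3.0]
finger_gap: 63.5
grasp_force: 68.0
t: 5.73
tool_pos: [474.7, 80.2, 28.4]
eef_rot: [0.0, 0.912, 0.41, 0.001]
force: [-1.0, -0.7, -1.8]
finger_gap: 63.2
grasp_force: 68.0
t 5.73 tcp [474.7  80.2  28.4] eyaw -41.54 tilt [0.001 0.   ] F [-0.98 -0.65 -1.79] gap 63.2 q [-0.45  0.67  0.25  2.28 -0.65  0.26 -0.33]
turn [ 0.001 -0.001  0.   ] shift now [-0.6 -0.4  3.1] shift after turn [-0.6 -0.4  3.1]
```

```bash
python3 steer.py '{"ax":[0,0,0,0],"ay":[0,0,0,0],"az":[0,0,0,0],"x":[-0.6,0,0,0],"y":[-0.4,0,0,0],"z":[1.5,1,0,0],"jaw":[55,55,55,55]}';python3 plan.py 474 80 25.3 -41.55
```

```text
t: 6.07
tool_pos: [473.5, 80.2, 25.8]
eef_rot: [0.0, 0.912, 0.411, 0.0]
force: [-0.1, 0.3, -2.0]
finger_gap: 63.2
grasp_force: 68.0
t 6.07 tcp [473.5  80.2  25.8] eyaw -41.52 tilt [0.001 0.   ] F [-0.13  0.32 -2.01] gap 63.2 q [-0.44  0.68  0.24  2.28 -0.66  0.25 -0.33]
turn [ 0. -0.  0.] shift now [0.2 0.5 0.5] shift after turn [0.2 0.5 0.5]
```

```bash
python3 steer.py '{"ax":[0,0,0],"ay":[0,0,0],"az":[0,0,0],"x":[0.2,0,0],"y":[-0.3,0,0],"z":[0.6,0,0],"jaw":[55,55,55]}';python3 steer.py '{"ax":[0,0,0],"ay":[0,0,0],"az":[0,0,0],"x":[0,0,0],"y":[0,0,0],"z":[0.6,0,0],"jaw":[55,55,55]}';python3 plan.py 474 80 25.3 -41.55
```

```text
t: 6.32
tool_pos: [473.5, 80.3, 25.3]
eef_rot: [0.0, 0.912, 0.41, 0.0]
force: [-1.1, -0.3, 4.3]
finger_gap: 63.5
grasp_force: 68.7
t: 6.57
tool_pos: [473.6, 80.4, 25.3]
eef_rot: [-0.0, 0.912, 0.41, 0.001]
force: [-1.8, 0.4, 12.6]
finger_gap: 63.4
grasp_force: 69.9
t 6.57 tcp [473.6  80.4  25.3] eyaw -41.55 tilt [0.001 0.001] F [-1.76  0.43 12.58] gap 63.4 q [-0.44  0.68  0.24  2.28 -0.66  0.25 -0.33]
turn [ 0.    -0.001  0.   ] shift now [0.  0.6 0. ] shift after turn [0.  0.6 0. ]
```

```bash
python3 steer.py '{"ax":[0,0,0,0,0],"ay":[0,0,0,0,0],"az":[0,0,0,0,0],"x":[0,0,0,0,0],"y":[0,0,0,0,0],"z":[-0.8,0,0,0,0],"jaw":[63,85,85,85,85]}'; python3 steer.py '{"ax":[0,0,0,0,0],"ay":[0,0,0,0,0],"az":[0,0,0,0,0],"x":[0,0,0,0,0],"y":[0,0,0,0,0],"z":[-15,-30,-35,-35,0],"jaw":[85,85,85,85,85]}';python3 plan.py 479 -96.5 140 -106.6
```

```text
t: 6.98
tool_pos: [473.4, 80.5, 25.0]
eef_rot: [0.0, 0.912, 0.41, -0.0]
force: [0.0, 0.5, 0.4]
finger_gap: 84.5
grasp_force: 0.0
t: 7.4
tool_pos: [476.7, 80.6, 144.8]
eef_rot: [0.001, 0.912, 0.41, 0.005]
force: [0.3, -0.0, 0.2]
finger_gap: 85.2
grasp_force: 0.0
t 7.4 tcp [476.7  80.6 144.8] eyaw -41.56 tilt [0.009 0.002] F [ 0.34 -0.02  0.19] gap 85.2 q [-0.66  0.48  0.53  2.24 -0.49  0.53 -0.48]
turn [ 1.000e-03 -1.000e-02  1.135e+00] shift now [-131.1  119.2    4.4] shift after turn [ 52.8 169.1   4.8]
```

```bash
python3 steer.py '{"ax":[0,0,0,0,0],"ay":[0,0,0,0,0],"az":[0,0,0,0,0],"x":[-22,-22,-22,-22,-22],"y":[20,20,20,20,20],"z":[0,0,0,0,0],"jaw":[85,85,85,85,85]}' >/dev/null; python3 steer.py '{"ax":[0,0,0,0,0],"ay":[0,0,0,0,0],"az":[0.12,0.12,0.12,0.12,0.12],"x":[-21,0,0,0,0],"y":[19,0,0,0,0],"z":[0,0,0,0,0],"jaw":[85,85,85,85,85]}'>/dev/null; python3 steer.py '{"ax":[0,0,0,0,0],"ay":[0,0,0,0,0],"az":[0.12,0.12,0.12,0.12,0.055],"x":[0,0,0,0,0],"y":[0,0,0,0,0],"z":[0,0,0,0,0],"jaw":[85,85,85,85,85]}';python3 plan.py 479 -96.5 90 -106.6
```

```text
t: 8.65
tool_pos: [475.2, -96.3, 139.6]
eef_rot: [0.0, 0.989, -0.146, -0.0]
force: [0.3, -0.3, 1.0]
finger_gap: 85.0
grasp_force: 0.0
t 8.65 tcp [475.2 -96.3 139.6] eyaw -106.84 tilt [-0.001 -0.   ] F [ 0.3  -0.32  1.03] gap 85.0 q [-0.48  0.58  0.82  2.24 -0.76  0.62 -0.96]
turn [ 0.001  0.001 -0.004] shift now [ 3.7 -0.9 49.6] shift after turn [ 3.7 -0.9 49.6]
```

```bash
python3 steer.py '{"ax":[0,0,0,0,0],"ay":[0,0,0,0,0],"az":[0,0,0,0,0],"x":[3.5,0,0,0,0],"y":[-1,0,0,0,0],"z":[30,35,30,15,0],"jaw":[85,85,85,85,85]}';python3 plan.py 479 -96.5 25 -106.6
```

```text
t: 9.07
tool_pos: [477.1, -96.0, 27.3]
eef_rot: [-0.0, 0.99, -0.144, -0.003]
force: [0.1, -0.8, 0.5]
finger_gap: 84.7
grasp_force: 0.0
t 9.07 tcp [477.1 -96.   27.3] eyaw -106.59 tilt [-0.006  0.002] F [ 0.05 -0.81  0.49] gap 84.7 q [-0.26  0.73  0.51  2.27 -1.03  0.4  -0.73]
turn [0.    0.006 0.   ] shift now [ 2.  -0.   2.2] shift after turn [ 1.9 -0.   2.3]
```

```bash
python3 steer.py '{"ax":[0,0,0,0,0],"ay":[0,0,0,0,0],"az":[0,0,0,0,0],"x":[1,0,0,0,0],"y":[0,0,0,0,0],"z":[2.3,0,0,0,0],"jaw":[55,55,55,55,55]}'; python3 steer.py '{"ax":[0,0],"ay":[0,0],"az":[0,0],"x":[0,0],"y":[0,0],"z":[0,0],"jaw":[55,55]}'|tail -4; python3 plan.py;python3 steer.py '{"ax":[0,0,0,0,0],"ay":[0,0,0,0,0],"az":[0,0,0,0,0],"x":[0,0,0,0,0],"y":[0,0,0,0,0],"z":[-15,-25,-30,-30,0],"jaw":[55,55,55,55,55]}'|grep force; for i in 1 2 3 4 5 6; do python3 steer.py '{"ax":[0],"ay":[0],"az":[0],"x":[0],"y":[0],"z":[0],"jaw":[55]}'|grep ^force; done; python3 plan.py 531 -365.7 124 -90
```

```text
t: 9.48
tool_pos: [480.6, -96.9, 28.5]
eef_rot: [0.0, 0.99, -0.144, 0.001]
force: [0.1, -0.7, -1.6]
finger_gap: 63.2
grasp_force: 67.2
eef_rot: [-0.0, 0.99, -0.144, 0.001]
force: [0.4, -0.6, 4.2]
finger_gap: 62.8
grasp_force: 67.8
t 9.65 tcp [480.6 -96.9  28.5] eyaw -106.55 tilt [0.001 0.   ] F [ 0.39 -0.55  4.21] gap 62.8 q [-0.26  0.73  0.52  2.27 -1.04  0.39 -0.72]
force: [3.1, -2.6, -6.9]
grasp_force: 76.1
force: [-0.3, -0.3, -6.1]
force: [-0.3, 0.5, -5.3]
force: [-0.5, -0.0, -5.4]
force: [0.2, -1.1, -5.3]
force: [0.2, 0.2, -4.2]
force: [0.4, -0.1, -5.1]
t 10.57 tcp [479.6 -96.9 127.1] eyaw -106.59 tilt [-0.002  0.   ] F [ 0.4  -0.12 -5.11] gap 62.9 q [-0.45  0.6   0.79  2.24 -0.78  0.61 -0.93]
turn [ 0.     0.002 -0.29 ] shift now [126.  242.9   3. ] shift after turn [ 51.4 268.8   3.1]
```

```bash
python3 steer.py '{"ax":[0,0,0,0,0],"ay":[0,0,0,0,0],"az":[-0.1,-0.1,-0.09,0,0],"x":[14,14,14,5,5],"y":[27,27,27,30,30],"z":[-8,-8,-8,-8,-8],"jaw":[55,55,55,55,55]}'; python3 plan.py 520 -365.7 160 -90
```

```text
t: 10.98
tool_pos: [516.3, -245.2, 167.8]
eef_rot: [-0.0, 1.0, 0.001, -0.0]
force: [0.2, 0.1, -5.8]
finger_gap: 63.3
grasp_force: 76.2
t 10.98 tcp [ 516.3 -245.2  167.8] eyaw -89.92 tilt [-0.     0.001] F [ 0.18  0.13 -5.77] gap 63.3 q [-0.16  0.6   0.76  2.03 -0.61  0.74 -0.59]
turn [-0.001  0.     0.001] shift now [  3.5 120.5   7.7] shift after turn [  3.7 120.5   7.8]
```

```bash
python3 steer.py '{"ax":[0,0,0,0,0],"ay":[0,0,0,0,0],"az":[0,0,0,0,0],"x":[2,2,0,0,0],"y":[35,35,32,18,0],"z":[2,4,2,0,0],"jaw":[55,55,55,55,55]}'>/dev/null; python3 steer.py '{"ax":[0,0,0,0],"ay":[0,0,0,0],"az":[0,0,0,0],"x":[0,0,0,0],"y":[0,0,0,0],"z":[30,25,0,0],"jaw":[55,55,55,55]}'; python3 plan.py 528 -365.7 105 -90
python3 - <<'E'
from m import *
s=arm.capture("side");t=arm.capture("top")
cv2.imwrite("pics/s2r.png",s);cv2.imwrite("pics/t2r.png",t)
o=np.zeros((600,800,3),np.uint8)
a=cv2.resize(s[280:380,250:380],None,fx=3,fy=3,interpolation=cv2.INTER_CUBIC);b=cv2.resize(t[180:290,420:520],None,fx=4,fy=4,interpolation=cv2.INTER_CUBIC)
o[:300,:390]=a;o[:440,400:800]=b;cv2.imwrite("pics/z2.png",o)
E
```

```text
t: 11.73
tool_pos: [518.9, -362.3, 103.0]
eef_rot: [-0.002, 1.0, 0.001, -0.002]
force: [0.1, 0.4, -4.1]
finger_gap: 62.9
grasp_force: 76.5
t 11.73 tcp [ 518.9 -362.3  103. ] eyaw -89.94 tilt [-0.004  0.003] F [ 0.07  0.44 -4.14] gap 62.9 q [ 0.11  0.74  0.65  1.93 -0.68  0.71 -0.4 ]
turn [-0.003  0.004  0.001] shift now [ 9.1  3.5 -2. ] shift after turn [ 9.1  3.4 -2. ]
```

View pics/z2.png

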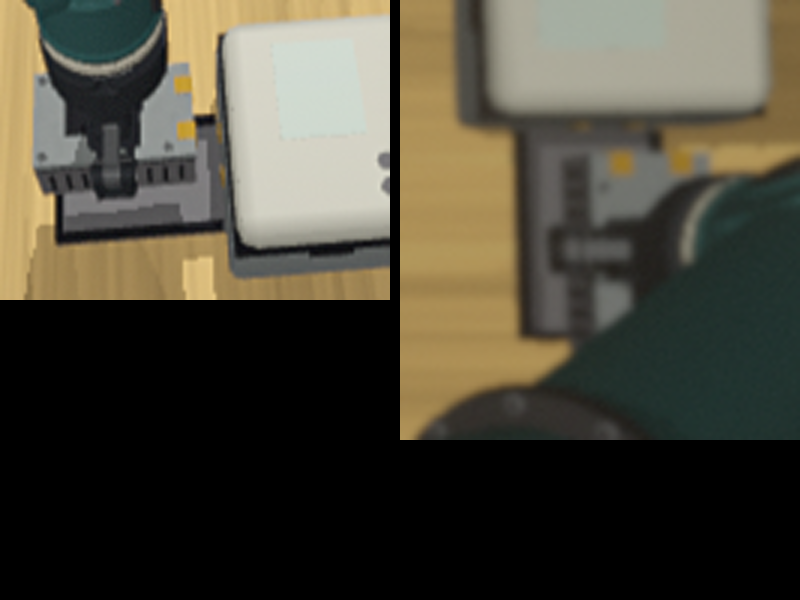

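The pack hangs above the bay, level and square to it, with its brass pads towards the printer. The pads are near (311,308)/(312,323) in the side view and (475,220)/(490,220) in the top view. Next I'll measure the pack's offset in the hand.

Run:
```python
from m import *
s=cv2.imread("pics/s2r.png");t=cv2.imread("pics/t2r.png")
a=brass("side",s,(305,300,11,28));b=brass("top",t,(470,214,26,12))
print(np.round(a,1),np.round(b,1))
for p,q in zip(sorted(a,key=lambda v:v[1]),sorted(b,key=lambda v:v[0])): print(tri(p,q))
for z in(137,140): print([onz("side",p,z).round(1) for p in a],[onz("top",p,z).round(1) for p in b])
```

```text
[[310.7 308. ]
 [311.7 322.8]] [[489.9 217.2]
 [474.9 220.1]]
(array([ 565.58987103, -346.71654652,  143.34195557]), np.float64(3.666754578907785))
(array([ 568.57609216, -378.44135859,  145.7556777 ]), np.float64(9.215212307653482))
[array([ 563.8, -344.3,  137. ]), array([ 564. , -375.5,  137. ])] [array([ 573.5, -381.1,  137. ]), array([ 567.6, -348.5,  137. ])]
[array([ 563.8, -345.5,  140. ]), array([ 564. , -376.6,  140. ])] [array([ 573.4, -380.1,  140. ]), array([ 567.5, -347.6,  140. ])]
```

```bash
python3 steer.py '{"ax":[0,0,0,0,0],"ay":[0,0,0,0,0],"az":[0,0,0,0,0],"x":[8,6.5,0,0,0],"y":[2,1.5,0,0,0],"z":[0,0,20,20,8],"jaw":[55,55,55,55,55]}'; python3 steer.py '{"ax":[0,0],"ay":[0,0],"az":[0,0],"x":[0,0],"y":[0,0],"z":[0,0],"jaw":[55,55]}' >/dev/null;python3 plan.py 533.5 -365.9 36 -90
python3 - <<'E'
from m import *
s=arm.capture("side");t=arm.capture("top")
cv2.imwrite("pics/s3r.png",s);cv2.imwrite("pics/t3r.png",t)
o=np.zeros((600,800,3),np.uint8)
a=cv2.resize(s[290:380,250:380],None,fx=5,fy=5,interpolation=cv2.INTER_CUBIC)
o[:450,:650]=a;cv2.imwrite("pics/z3.png",o[:450,:650])
E
```

```text
t: 12.25
tool_pos: [535.7, -366.7, 55.7]
eef_rot: [-0.0, 1.0, 0.001, -0.0]
force: [-1.0, 0.5, -4.9]
finger_gap: 63.0
grasp_force: 76.4
t 12.42 tcp [ 535.5 -367.7   57.2] eyaw -89.92 tilt [ 0.001 -0.   ] F [-1.07 -0.13 -4.49] gap 63.1 q [ 0.14  0.81  0.6   1.9  -0.73  0.66 -0.37]
turn [ 0.    -0.001  0.001] shift now [-2.  -1.8 21.2] shift after turn [-2.  -1.8 21.2]
```

View pics/z3.png

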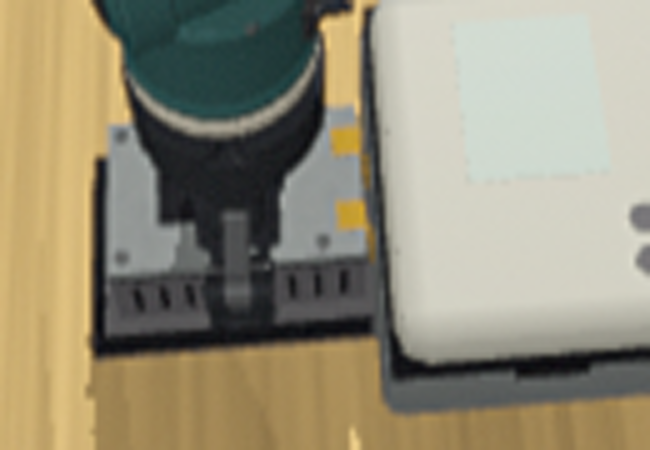

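The pack sits just above the bay, between the left rim (u≈270) and the printer face. I'll correct by 2 mm and lower it.

```bash
python3 steer.py '{"ax":[0,0,0,0,0],"ay":[0,0,0,0,0],"az":[0,0,0,0,0],"x":[-2,0,0,0,0],"y":[-1.8,0,0,0,0],"z":[0,8,7,5,0],"jaw":[55,55,55,55,55]}'; python3 steer.py '{"ax":[0,0,0],"ay":[0,0,0],"az":[0,0,0],"x":[0,0,0],"y":[0,0,0],"z":[1.5,1,0],"jaw":[55,55,55]}' ;python3 plan.py 533.5 -365.9 31.5 -90;python3 - <<'E'
from m import *
s=arm.capture("side");cv2.imwrite("pics/s4r.png",s)
a=brass("side",s,(314,310,10,35));print(np.round(a,1))
print([onz("side",p,71).round(1) for p in a])
E
```

```text
t: 12.93
tool_pos: [532.0, -364.7, 35.2]
eef_rot: [-0.001, 1.0, 0.0, -0.001]
force: [-0.4, 0.6, -5.9]
finger_gap: 63.0
grasp_force: 76.8
t: 13.18
tool_pos: [532.7, -365.8, 34.2]
eef_rot: [0.0, 1.0, 0.0, -0.0]
force: [-0.4, -0.2, -5.3]
finger_gap: 63.1
grasp_force: 76.8
t 13.18 tcp [ 532.7 -365.8   34.2] eyaw -89.96 tilt [-0. -0.] F [-0.36 -0.2  -5.3 ] gap 63.1 q [ 0.16  0.84  0.57  1.92 -0.76  0.62 -0.35]
turn [0.    0.    0.001] shift now [0.8 0.1 2.7] shift after turn [0.8 0.1 2.7]
[[317.4 320.8]
 [323.  323.5]
 [318.6 335.1]]
[array([ 577.4, -348.1,   71. ]), array([ 589.2, -355. ,   71. ]), array([ 577.8, -379.5,   71. ])]
```

```bash
python3 steer.py '{"ax":[0,0,0],"ay":[0,0,0],"az":[0,0,0],"x":[1.2,0,0],"y":[0.3,0,0],"z":[1,1,0],"jaw":[55,55,55]}'; python3 steer.py '{"ax":[0,0,0],"ay":[0,0,0],"az":[0,0,0],"x":[0,0,0],"y":[0,0,0],"z":[0.6,0,0],"jaw":[55,55,55]}'; python3 plan.py 533.5 -365.9 31.5 -90
```

```text
t: 13.48
tool_pos: [534.1, -365.9, 32.2]
eef_rot: [-0.0, 1.0, 0.001, 0.0]
force: [-0.3, 0.0, -5.5]
finger_gap: 63.8
grasp_force: 76.8
t: 13.73
tool_pos: [533.9, -366.0, 31.7]
eef_rot: [-0.0, 1.0, 0.0, 0.0]
force: [-0.4, -0.5, -5.3]
finger_gap: 63.0
grasp_force: 76.8
t 13.73 tcp [ 533.9 -366.    31.7] eyaw -89.96 tilt [0. 0.] F [-0.42 -0.52 -5.27] gap 63.0 q [ 0.16  0.84  0.56  1.91 -0.76  0.61 -0.34]
turn [-0.    -0.     0.001] shift now [-0.4 -0.1  0.2] shift after turn [-0.4 -0.1  0.2]
```

```bash
for i in 1; do python3 steer.py '{"ax":[0,0,0],"ay":[0,0,0],"az":[0,0,0],"x":[0,0,0],"y":[0,0,0],"z":[0.5,0,0],"jaw":[55,55,55]}'|grep -E "^force|pos"; python3 steer.py '{"ax":[0,0,0],"ay":[0,0,0],"az":[0,0,0],"x":[0,0,0],"y":[0,0,0],"z":[0.4,0,0],"jaw":[55,55,55]}'|grep -E "^force|pos"; done
```

```text
tool_pos: [533.9, -366.0, 31.6]
force: [0.1, -0.1, -1.0]
tool_pos: [534.0, -366.0, 31.6]
force: [-2.1, 2.0, 6.1]
```

```bash
python3 steer.py '{"ax":[0,0,0,0,0],"ay":[0,0,0,0,0],"az":[0,0,0,0,0],"x":[0,0,0,0,0],"y":[0,0,0,0,0],"z":[-0.4,0,0,0,0],"jaw":[66,75,85,85,85]}'; python3 steer.py '{"ax":[0,0,0,0,0],"ay":[0,0,0,0,0],"az":[0,0,0,0,0],"x":[0,0,0,0,0],"y":[0,0,0,0,0],"z":[-15,-30,-35,-20,0],"jaw":[85,85,85,85,0]}'>/dev/null;  python3 steer.py '{"ax":[0,0,0,0,0],"ay":[0,0,0,0,0],"az":[0,0,0,0,0],"x":[0,-30,-35,0,0],"y":[0,0,0,0,0],"z":[0,0,0,0,0],"jaw":[0,0,0,0,0]}'; python3 plan.py 512 -365.9 90 -90
python3 - <<'E'
from m import *
s=arm.capture("side");t=arm.capture("top")
cv2.imwrite("pics/s5r.png",s);cv2.imwrite("pics/t5r.png",t)
o=np.zeros((450,800,3),np.uint8)
o[:450,:450]=cv2.resize(s[290:380,250:340],None,fx=5,fy=5,interpolation=cv2.INTER_CUBIC)
o[:400,460:760]=cv2.resize(t[190:270,440:500],None,fx=5,fy=5,interpolation=cv2.INTER_CUBIC);cv2.imwrite("pics/z5.png",o)
a=brass("side",s,(314,310,10,35));print(np.round(a,1))
print([onz("side",p,68).round(1) for p in a])
E
```

```text
t: 14.65
tool_pos: [534.1, -366.3, 31.2]
eef_rot: [0.0, 1.0, 0.0, 0.0]
force: [0.1, 0.3, 0.7]
finger_gap: 85.1
grasp_force: 0.0
t: 15.48
tool_pos: [465.4, -365.5, 130.5]
eef_rot: [-0.001, 1.0, -0.002, -0.002]
force: [0.2, -0.0, -1.0]
finger_gap: 11.8
grasp_force: 0.0
t 15.48 tcp [ 465.4 -365.5  130.5] eyaw -90.19 tilt [-0.003  0.002] F [ 0.15 -0.03 -0.97] gap 11.8 q [ 0.12  0.66  0.69  2.01 -0.65  0.7  -0.35]
turn [-0.002  0.003 -0.003] shift now [46.7  0.3 40.4] shift after turn [46.6  0.4 40.5]
[[318.3 321. ]
 [319.2 336. ]]
[array([ 579.3, -347.5,   68. ]), array([ 579.1, -380.7,   68. ])]
```

View pics/z5.png

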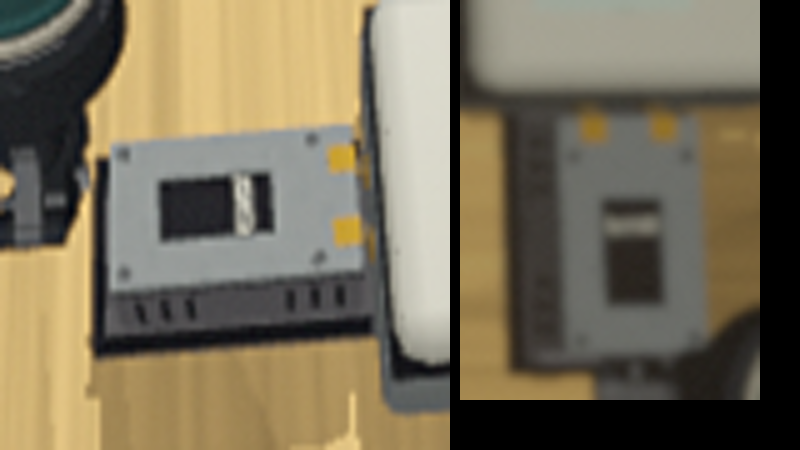

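The pack lies flat and square in the bay, brass at the printer end, with the switch button off at about (298.5,330) in the side view. I'll push it with one open fingertip: the well is only 28 mm wide, and the shut fingers measure about 29 mm.

```bash
python3 steer.py '{"ax":[0,0,0,0,0],"ay":[0,0,0,0,0],"az":[0,0,0,0,0],"x":[24,24,0,0,0],"y":[-24,-25,0,0,0],"z":[0,0,15,10,0],"jaw":[85,85,85,85,85]}'>/dev/null; python3 steer.py '{"ax":[0,0,0],"ay":[0,0,0],"az":[0,0,0],"x":[0,0,0],"y":[0,0,0],"z":[0,0,0],"jaw":[85,85,85]}'; python3 plan.py 514 -316.2 65 -90
python3 - <<'E'
from m import *
s=cv2.imread("pics/s5r.png");t=cv2.imread("pics/t5r.png")
for n,i,b in(("side",s,(278,322,32,20)),("top",t,(463,225,22,30))):
  for r in rect(i,b,50 if n=="side" else 60): print(n,r[0].round(1),r[1],onz(n,r[0],66).round(1),[onz(n,p,68).round(0)[:2].tolist() for p in cv2.boxPoints(r[2])])
for p in([466.4,214.6],[480.2,214.6]):print(onz("top",p,68))
s=arm.capture("side");cv2.imwrite("pics/s6.png",cv2.resize(s[250:380,240:370],None,fx=4,fy=4,interpolation=cv2.INTER_CUBIC))
E
```

```text
t: 16.25
tool_pos: [516.4, -318.5, 106.9]
eef_rot: [0.001, 1.0, -0.001, 0.0]
force: [-0.1, -0.1, 0.3]
finger_gap: 85.0
grasp_force: 0.0
t 16.25 tcp [ 516.4 -318.5  106.9] eyaw -90.08 tilt [ 0.001 -0.001] F [-0.11 -0.12  0.32] gap 85.0 q [ 0.03  0.71  0.66  1.99 -0.69  0.68 -0.43]
turn [ 0.001 -0.001 -0.001] shift now [-2.4 -2.3 41.9] shift after turn [-2.4 -2.3 41.9]
side [302.1 329.5] 29 [ 542.8 -363.2   66. ] [[541.0, -354.0], [545.0, -354.0], [544.0, -376.0], [540.0, -376.0]]
side [288.8 331. ] 143 [ 513.6 -364.3   66. ] [[499.0, -375.0], [499.0, -353.0], [530.0, -355.0], [529.0, -377.0]]
top [473.2 231. ] 23 [ 545.  -364.9   66. ] [[543.0, -355.0], [547.0, -355.0], [547.0, -375.0], [542.0, -375.0]]
top [474.3 243.4] 124 [ 516.3 -366.6   66. ] [[529.0, -354.0], [529.0, -377.0], [503.0, -376.0], [504.0, -353.0]]
[ 582.75177207 -349.89149501   68.        ]
[ 582.47046336 -381.52498417   68.        ]
```

View pics/s6.png

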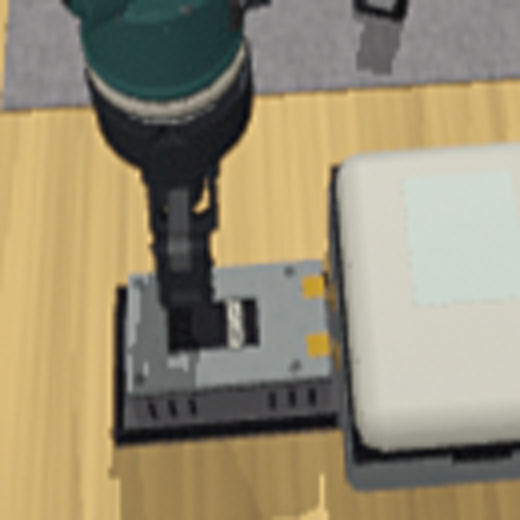

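The open fingertip hangs over the free end of the well (crop (190,300)), lined up with it. I'll lower it gently.

```bash
python3 steer.py '{"ax":[0,0,0,0,0],"ay":[0,0,0,0,0],"az":[0,0,0,0,0],"x":[-1.5,0,0,0,0],"y":[-2.5,0,0,0,0],"z":[15,15,10,4,0],"jaw":[85,85,85,85,85]}'; python3 plan.py 514.5 -315.7 55 -90
python3 - <<'E'
from m import *
s=arm.capture("side");cv2.imwrite("pics/s7.png",cv2.resize(s[290:360,260:350],None,fx=6,fy=6,interpolation=cv2.INTER_CUBIC))
E
```

```text
t: 16.72
tool_pos: [514.8, -314.6, 61.6]
eef_rot: [-0.0, 1.0, 0.0, -0.001]
force: [-0.3, 0.5, -0.1]
finger_gap: 85.1
grasp_force: 0.0
t 16.72 tcp [ 514.8 -314.6   61.6] eyaw -89.99 tilt [-0.001  0.001] F [-0.29  0.51 -0.13] gap 85.1 q [ 0.07  0.76  0.59  2.01 -0.75  0.6  -0.38]
turn [-0.001  0.001  0.   ] shift now [-0.3  1.1  6.6] shift after turn [-0.3  1.1  6.6]
```

View pics/s7.png

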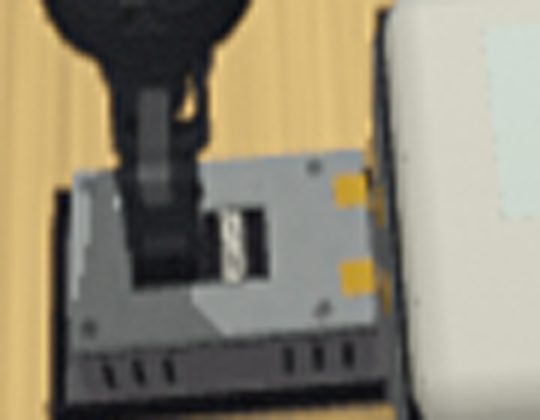

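The finger (zoom columns 133–200, so u≈282–293) sits at the left end of the well, and the button starts at u≈296. I'll check where the tip lies numerically.

Run:
```python
from m import *
for z in(64,68,75,80): print(z,[proj("side",(x,y,z)).round(1).tolist() for x,y in((504,-371.6),(526,-371.6))])
print([proj("side",(x,y,68)).round(1).tolist() for x,y in((498.5,-379.5),(498.5,-351.5),(531.5,-379.5))])
```

```text
64 [[284.5, 335.0], [294.6, 334.2]]
68 [[284.4, 334.4], [294.5, 333.6]]
75 [[284.1, 333.3], [294.4, 332.5]]
80 [[284.0, 332.5], [294.3, 331.7]]
[[281.9, 338.2], [281.8, 325.3], [297.2, 337.1]]
```

```bash
python3 steer.py '{"ax":[0,0,0],"ay":[0,0,0],"az":[0,0,0],"x":[1,0,0],"y":[0.3,0,0],"z":[2,2,0],"jaw":[85,85,85]}'|grep -E "pos|^force"; for k in 1; do python3 steer.py '{"ax":[0,0],"ay":[0,0],"az":[0,0],"x":[0,0],"y":[0,0],"z":[1.5,0],"jaw":[85,85]}'|grep -E "pos|^force"; python3 steer.py '{"ax":[0,0],"ay":[0,0],"az":[0,0],"x":[0,0],"y":[0,0],"z":[1,0],"jaw":[85,85]}'|grep -E "pos|^force";done
```

```text
tool_pos: [516.7, -315.0, 58.4]
force: [-0.3, -1.0, -0.8]
tool_pos: [516.4, -314.8, 56.7]
force: [0.5, 0.0, -0.2]
tool_pos: [516.3, -314.8, 55.6]
force: [0.2, -0.2, -0.4]
```

```bash
python3 steer.py '{"ax":[0,0],"ay":[0,0],"az":[0,0],"x":[0,0],"y":[0,0],"z":[1,0],"jaw":[85,85]}'|grep -E "pos|^force"; python3 steer.py '{"ax":[0,0],"ay":[0,0],"az":[0,0],"x":[0,0],"y":[0,0],"z":[1,0],"jaw":[85,85]}'|grep -E "pos|^force";python3 steer.py '{"ax":[0,0],"ay":[0,0],"az":[0,0],"x":[0,0],"y":[0,0],"z":[1,0],"jaw":[85,85]}'|grep -E "pos|^force"
```

```text
tool_pos: [516.3, -314.8, 54.6]
force: [-0.4, -0.5, 0.1]
tool_pos: [516.3, -314.8, 53.6]
force: [0.4, -0.0, 0.2]
tool_pos: [516.3, -314.8, 52.6]
force: [-0.5, -0.3, -1.0]
```

```bash
python3 steer.py '{"ax":[0,0],"ay":[0,0],"az":[0,0],"x":[0,0],"y":[0,0],"z":[0.8,0],"jaw":[85,85]}'|grep -E "pos|^force"; python3 steer.py '{"ax":[0,0],"ay":[0,0],"az":[0,0],"x":[0,0],"y":[0,0],"z":[0.5,0],"jaw":[85,85]}'|grep -E "pos|^force"
```

```text
tool_pos: [516.4, -314.8, 51.8]
force: [-0.2, -0.4, -0.3]
tool_pos: [516.3, -314.8, 51.3]
force: [0.1, -0.2, 0.3]
```

```bash
python3 steer.py '{"ax":[0,0],"ay":[0,0],"az":[0,0],"x":[0,0],"y":[0,0],"z":[0.7,0],"jaw":[85,85]}'|grep -E "pos|^force"; python3 steer.py '{"ax":[0,0],"ay":[0,0],"az":[0,0],"x":[0,0],"y":[0,0],"z":[0.7,0],"jaw":[85,85]}'|grep -E "pos|^force";python3 steer.py '{"ax":[0,0],"ay":[0,0],"az":[0,0],"x":[0,0],"y":[0,0],"z":[0.6,0],"jaw":[85,85]}'|grep -E "pos|^force"
```

```text
tool_pos: [516.4, -314.8, 50.6]
force: [0.2, 0.6, -0.2]
tool_pos: [516.4, -314.9, 50.1]
force: [-1.1, 0.7, 1.5]
tool_pos: [516.5, -314.9, 50.1]
force: [-1.2, 1.4, 5.2]
```

That is contact with the well floor, exactly at the expected depth. I'll back off about 1 mm and push +x.

```bash
python3 steer.py '{"ax":[0,0],"ay":[0,0],"az":[0,0],"x":[0,0],"y":[0,0],"z":[-1.7,0],"jaw":[85,85]}'|grep -E "pos|^force"; python3 steer.py '{"ax":[0,0],"ay":[0,0],"az":[0,0],"x":[3,0],"y":[0,0],"z":[0,0],"jaw":[85,85]}'|grep -E "pos|^force"; python3 steer.py '{"ax":[0,0],"ay":[0,0],"az":[0,0],"x":[2,0],"y":[0,0],"z":[0,0],"jaw":[85,85]}'|grep -E "pos|^force";python3 steer.py '{"ax":[0,0],"ay":[0,0],"az":[0,0],"x":[2,0],"y":[0,0],"z":[0,0],"jaw":[85,85]}'|grep -E "pos|^force"; python3 steer.py '{"ax":[0,0],"ay":[0,0],"az":[0,0],"x":[2,0],"y":[0,0],"z":[0,0],"jaw":[85,85]}'|grep -E "pos|^force"
```

```text
tool_pos: [516.5, -314.9, 51.3]
force: [0.7, -0.7, 0.8]
tool_pos: [520.1, -314.7, 50.9]
force: [-0.2, -0.4, 0.5]
tool_pos: [521.6, -314.7, 50.9]
force: [0.5, -0.4, -0.2]
tool_pos: [523.2, -314.7, 50.9]
force: [-0.6, -0.6, 0.2]
tool_pos: [525.4, -314.7, 51.0]
force: [-1.3, 0.1, -1.2]
```

```bash
python3 steer.py '{"ax":[0,0],"ay":[0,0],"az":[0,0],"x":[2,0],"y":[0,0],"z":[0,0],"jaw":[85,85]}'|grep -E "pos|^force"; python3 steer.py '{"ax":[0,0],"ay":[0,0],"az":[0,0],"x":[1.5,0],"y":[0,0],"z":[0,0],"jaw":[85,85]}'|grep -E "pos|^force";python3 steer.py '{"ax":[0,0],"ay":[0,0],"az":[0,0],"x":[1,0],"y":[0,0],"z":[0,0],"jaw":[85,85]}'|grep -E "pos|^force"
python3 - <<'E'
from m import *
s=arm.capture("side")
a=brass("side",s,(314,310,12,35));print(np.round(a,1))
for r in (322,331): print(r,[int(v) for v in cv2.cvtColor(s,cv2.COLOR_BGR2GRAY)[r,280:312]])
E
```

```text
tool_pos: [527.6, -314.7, 51.0]
force: [-1.1, 1.7, -0.9]
tool_pos: [529.1, -314.7, 51.1]
force: [-0.9, -0.5, -0.6]
tool_pos: [529.2, -314.7, 51.0]
force: [-2.4, 0.4, 0.1]
[[318.3 321. ]
 [319.2 336. ]
 [324.  338.5]]
322 [149, 150, 142, 108, 107, 112, 107, 75, 38, 35, 36, 67, 74, 68, 72, 71, 42, 34, 31, 27, 64, 129, 150, 148, 151, 150, 148, 148, 148, 148, 149, 150]
331 [155, 92, 28, 17, 20, 23, 24, 24, 31, 34, 38, 41, 43, 45, 45, 44, 46, 47, 38, 26, 69, 162, 182, 143, 87, 149, 151, 150, 148, 149, 148, 148]
```

```bash
python3 steer.py '{"ax":[0,0,0],"ay":[0,0,0],"az":[0,0,0],"x":[0.6,0,0],"y":[0,0,0],"z":[0,0,0],"jaw":[85,85,85]}'|grep -E "pos|^force"; python3 steer.py '{"ax":[0,0,0,0,0],"ay":[0,0,0,0,0],"az":[0,0,0,0,0],"x":[-4,-2,0,0,0],"y":[0,0,0,0,0],"z":[0,0,-10,-25,-30],"jaw":[85,85,85,85,85]}'|grep -E "pos|^force"; python3 steer.py '{"ax":[0,0,0,0,0],"ay":[0,0,0,0,0],"az":[0,0,0,0,0],"x":[-20,-20,0,0,0],"y":[0,-20,-40,-40,-30],"z":[-30,-30,-5,0,0],"jaw":[85,85,85,85,85]}'; python3 steer.py '{"ax":[0,0,0],"ay":[0,0,0],"az":[0,0,0],"x":[0,0,0],"y":[0,0,0],"z":[0,0,0],"jaw":[85,85,85]}' >/dev/null
python3 - <<'E'
from m import *
s=arm.capture("side");t=arm.capture("top");cv2.imwrite("pics/s8r.png",s);cv2.imwrite("pics/t8r.png",t)
print("bay brass",np.round(brass("side",s,(314,310,9,35)),1))
print("far pack brass",np.round(brass("side",s,(272,165,20,13)),1),np.round(brass("top",t,(255,236,30,30)),1))
for n,i,b,th in(("side",s,(278,322,32,20),50),("top",t,(463,225,22,30),60)):
  for r in rect(i,b,th): print(n,r[0].round(1),r[1],[onz(n,p,68).round(0)[:2].tolist() for p in cv2.boxPoints(r[2])])
g=cv2.cvtColor(s,cv2.COLOR_BGR2GRAY);print([int(v) for v in g[330,280:312]])
s0=cv2.imread("pics/side0.png")
for nm,(x,y,w,h) in dict(cup=(318,140,30,55),stapler=(325,200,30,58),tape=(300,198,22,24)).items(): print(nm,np.abs(s[y:y+h,x:x+w].astype(int)-s0[y:y+h,x:x+w]).mean().round(2))
E
python3 plan.py
```

```text
tool_pos: [529.8, -314.7, 51.0]
force: [-2.8, 0.1, -0.5]
tool_pos: [524.4, -314.2, 116.2]
force: [0.5, -0.8, -0.7]
t: 21.15
tool_pos: [485.2, -182.4, 182.8]
eef_rot: [-0.001, 1.0, 0.001, 0.002]
force: [-0.4, 0.3, 0.1]
finger_gap: 84.8
grasp_force: 0.0
bay brass [[318.6 321.1]
 [319.5 336. ]]
far pack brass [[279.3 167.5]
 [287.3 172.3]] [[269.3 243.9]
 [260.3 254.1]]
side [291.2 330.9] 188 [[499.0, -353.0], [537.0, -353.0], [538.0, -377.0], [500.0, -377.0]]
top [474.2 241.4] 167 [[538.0, -354.0], [538.0, -377.0], [503.0, -376.0], [504.0, -353.0]]
[148, 140, 54, 29, 31, 35, 35, 33, 35, 34, 35, 34, 34, 36, 37, 35, 33, 35, 33, 27, 68, 182, 157, 163, 106, 144, 146, 145, 144, 145, 143, 145]
cup 2.63
stapler 2.56
tape 2.72
t 21.5 tcp [ 484.8 -186.7  181.8] eyaw -90.07 tilt [ 0.002 -0.002] F [ 0.41  0.05 -0.66] gap 85.1 q [-0.3   0.53  0.81  2.14 -0.59  0.71 -0.67]
```

```bash
python3 -c "
from cell import arm
print(arm.finish_job())"
```

```text
the job is handed in; nothing more can be done
None
```

I handed the job in at about 21.5 s: the heavier pack (about 5.1 N, against 2.2 N) lies flat in the bay, contacts to the printer, its switch pushed about 8 mm to the stop; the lighter one is back within about 1 mm, switch untouched, and the stapler, cup and tape look unmoved.

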